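# Swap the superseded hub at the back of a stock bin

## Task

The flanged hub at the back of the blue stock bin is superseded: stand both tall items that block it (the white filter canister and the boxed cartridge) on the grey side tray, then stand the hub in the open returns carton, and only then stand the plain steel collar from the tray on the white disc at the back of the bin where the hub was. Then put the canister and the boxed cartridge back in the bin, each upright where it stood at the start (remember which was on which side). Set things down rather than dropping them, and leave the scanner, tape roll and jar alone.

Things in the scene. Friction and masses are not known exactly. Their poses are not given: they have to be found in the camera images.
- filter_mid (a point): White round filter canister with a dark band near its foot, 56 mm diameter, 125 mm tall, about 0.45 kg, upright in the bin in front of the hub, left or right. The point is its centre, 62.5 mm above its underside; z is its axis. Grip from above, about 95 mm above the underside, across the bin's x, clear of its neighbours.
- pack_mid (a point): Brown cardboard-boxed cartridge with a pale tape strip, 52 x 52 mm, 125 mm tall, about 0.35 kg, upright in the bin beside the canister (some 28 mm apart). The point is its centre, 62.5 mm above its underside; x and y are normal to its side faces, z up; its x is within 0.15 rad of the bin's x. Grip like the canister.
- hub_mid (a point): Bare steel flanged hub, 55 mm tall, about 0.5 kg: a flange disc 56 mm in diameter and 10 mm thick at the foot, and above it a round neck 36 mm in diameter, to be gripped about 36 mm above the underside. Stands behind the two tall items on the bin's rear place. The point is its centre, 27.5 mm above its underside, z up.
- collar_mid (a point): Plain bare steel collar (thick ring), 48 mm outer and 28 mm inner diameter, 40 mm tall, about 0.38 kg, standing on the side tray near the end of the tray nearest the robot. The point is its centre, 20 mm above its underside, z up.
- bin: Blue stock bin, fixed, 200 (x) by 180 (y) mm, walls and floor 4 mm; front (-x, to the robot) and sides 45 mm high, back (+x) and rear sides 75. Origin: centre of underside. Rear place: flat white disc, 68 mm wide, on the floor at x = +35, y = 0 mm: the hub is there at the start, the collar at the end. The tall items stand at about x = -21, y = +42 and -42 mm.
- tray: Grey plastic side tray, fixed, 300 mm along its x by 160 mm along its y, rim 22 mm high, wall 4 mm, floor 4 mm thick; on the left or the right of the bin. Origin: centre of the underside. The collar stands at about x = -90 mm, y = 0 of the tray; the rest is free for the two tall items.
- carton: Open cardboard returns carton, fixed, 190 mm along its x by 180 mm along its y, 60 mm high, walls and floor 4 mm, its flaps folded down outside; on the other side of the bin. Empty. Origin: centre of the underside.
- scanner: Bystander: black and grey hand scanner lying on the table beyond the bin, about 135 x 58 mm, 34 mm high. Origin: underside, middle of its handle.
- tape: Bystander: roll of clear tape lying flat beyond the bin, 100 mm outer diameter, 48 mm high. Origin: centre of the underside.
- jar: Bystander: lidded jar, 64 mm diameter, 85 mm high, standing between the robot and the bin. Origin: centre of the underside.
Mind the look-alikes: they are no part of the job. What is shaped like the part that bears hub_mid but yellow is not meant.

How it is judged (in metres and radians):
On the way, in this order (a step that is already met when the one before it is completed fails the run):
1. the canister and the boxed cartridge both stand released on the side tray, the hub still at its place (x of filter_mid in the frame of tray between -0.15 and 0.15 m and y of filter_mid in the frame of tray between -0.08 and 0.08 m and z of filter_mid in the frame of tray between 0.055 and 0.08 m and angle between each of filter_mid, pack_mid's own z axis and vertical below 0.15 rad and contact force between the fingers and filter below 0.3 N and linear speed of each of filter, pack below 0.02 m/s and x of pack_mid in the frame of tray between -0.15 and 0.15 m and y of pack_mid in the frame of tray between -0.08 and 0.08 m and z of pack_mid in the frame of tray between 0.055 and 0.08 m and contact force between the fingers and pack below 0.3 N and distance of hub_mid from where it was at the start of the episode below 0.05 m), for 0.2 s.
2. the hub stands released in the returns carton while both tall items are on the tray and the collar is not yet in the bin (x of hub_mid in the frame of carton between -0.09 and 0.09 m and y of hub_mid in the frame of carton between -0.085 and 0.085 m and z of hub_mid in the frame of carton between 0.02 and 0.042 m and angle between each of hub_mid, filter_mid, pack_mid's own z axis and vertical below 0.15 rad and contact force between the fingers and hub below 0.3 N and linear speed of each of hub, filter, pack below 0.02 m/s and x of filter_mid in the frame of tray between -0.15 and 0.15 m and y of filter_mid in the frame of tray between -0.08 and 0.08 m and z of filter_mid in the frame of tray between 0.055 and 0.08 m and contact force between the fingers and filter below 0.3 N and x of pack_mid in the frame of tray between -0.15 and 0.15 m and y of pack_mid in the frame of tray between -0.08 and 0.08 m and z of pack_mid in the frame of tray between 0.055 and 0.08 m and contact force between the fingers and pack below 0.3 N and distance of collar_mid from where it was at the start of the episode below 0.2 m), for 0.2 s.
3. the collar stands released on the rear place of the bin while both tall items are still on the tray (x of collar_mid in the frame of bin between 0.02 and 0.05 m and y of collar_mid in the frame of bin between -0.015 and 0.015 m and z of collar_mid in the frame of bin below 0.034 m and angle between each of collar_mid, filter_mid, pack_mid's own z axis and vertical below 0.15 rad and contact force between the fingers and collar below 0.3 N and linear speed of each of collar, filter, pack below 0.02 m/s and x of filter_mid in the frame of tray between -0.15 and 0.15 m and y of filter_mid in the frame of tray between -0.08 and 0.08 m and z of filter_mid in the frame of tray between 0.055 and 0.08 m and contact force between the fingers and filter below 0.3 N and x of pack_mid in the frame of tray between -0.15 and 0.15 m and y of pack_mid in the frame of tray between -0.08 and 0.08 m and z of pack_mid in the frame of tray between 0.055 and 0.08 m and contact force between the fingers and pack below 0.3 N), for 0.2 s.
At the end, for the whole second after the job is handed in: Canister and boxed cartridge upright in the bin, centres within 15 mm of where each began; collar upright on the bin floor within 15 mm in x and y of the rear place; hub upright on the floor of the returns carton; all released and at rest (distance of each of filter_mid, pack_mid from where it was at the start of the episode below 0.015 m and angle between each of filter_mid, pack_mid, hub_mid, collar_mid's own z axis and vertical below 0.15 rad and contact force between the fingers and filter below 0.3 N and linear speed of each of filter, pack, hub, collar below 0.02 m/s and contact force between the fingers and pack below 0.3 N and x of hub_mid in the frame of carton between -0.09 and 0.09 m and y of hub_mid in the frame of carton between -0.085 and 0.085 m and z of hub_mid in the frame of carton between 0.02 and 0.042 m and contact force between the fingers and hub below 0.3 N and x of collar_mid in the frame of bin between 0.02 and 0.05 m and y of collar_mid in the frame of bin between -0.015 and 0.015 m and z of collar_mid in the frame of bin below 0.034 m and contact force between the fingers and collar below 0.3 N); the robot touches nothing.
It fails at once if the scanner is moved more than 20 mm (distance of scanner from where it was at the start of the episode above 0.02 m).
It fails at once if the tape roll is moved more than 20 mm (distance of tape from where it was at the start of the episode above 0.02 m).
It fails at once if the jar is moved more than 20 mm (distance of jar from where it was at the start of the episode above 0.02 m).
It fails at once if the canister, boxed cartridge, hub or collar is dropped (falls freely from more than about 2 cm) ((contact force between anything else and filter below 0.05 N and linear speed of filter above 0.6 m/s) or (contact force between anything else and pack below 0.05 N and linear speed of pack above 0.6 m/s) or (contact force between anything else and hub below 0.05 N and linear speed of hub above 0.6 m/s) or (contact force between anything else and collar below 0.05 N and linear speed of collar above 0.6 m/s)).
It also fails if it takes over 136 s, if anything falls off the work surface, if the arm or the gripper's body presses on something with over 40 N, if the wrist force passes 120 N, or if a joint passes its speed limit or range.

## Robot

A 7-joint arm with a two-finger parallel gripper is mounted at the origin on the work surface. World frame = base frame: x ahead of the robot, y to its left, z up, the work surface at z = 0. Lengths are in m, angles in degrees, forces in N, time in s.
With the tool pointing down it reaches from about 0.35 to 0.9 m from the base axis. Payload 7.2 kg.
Tool frame: the origin (TCP) lies at the very end of the fingers, on their centre line; the grasp point (between the pads) lies 19 mm behind it; z points along the fingers, y is the line along which they close (so a half turn about z gives the same grasp; the last joint's range is limited). The gripper opens to 85 mm and grips with 20 to 120 N. Pads are 22 mm wide; open, the fingers measure 114 mm over their backs; the gripper's body (76 mm by 85 mm) begins 54 mm behind the grasp point. The pads swing forward as they close: fully open they stand 13 mm farther back than shut.
Start: joints at [71.837, 23.554, -0.728, 91.456, 0.321, 64.991, -4.71], TCP at [0.154, -0.606, 0.231] pointing down, gripper open.
Joint ranges: [-169.25, 169.25], [-16.82, 113.86], [-84.01, 82.57], [7.8, 145.47], [-59.2, 239.2], [7.22, 106.19], [-163.78, 163.78]. Speed limits (degrees/s): [136.94, 136.94, 172.46, 172.46, 180, 180, 180].

## Interface

Orientations are given as a 3x3 rotation matrix whose columns are the frame's x, y, z axes.
In Python, from workcell import ctrl gives the robot as it stands.
- The arm moves only by the tool jog_arm, never from a script. Its argument "rows" is a list of rows, each a list of 7 numbers: the turn, a rotation vector about the tool's x, y, z in degrees, then the shift along the tool's x, y, z in cm, then the finger opening in cm, from 0 to 8.54. In form: [[ax, ay, az, dx, dy, dz, grip], ...]. A call has 1 to 12 rows; each row is the pose to reach, as a shift and turn from the pose commanded when the call began, along the tool's axes at that moment; what a row does not reach only later rows make up. A row lasts 1/10 s, in which the tool goes at most 50 mm and 8.59 degrees, less where a joint would pass 70% of its speed; a pose out of reach is approached as far as the arm can. A call with a gripper value outside its range is refused whole. The fingers move at their own pace and stop on an object; "grip_force" is the grip in N (left out, the last holds). Time passes only in rows, so rows that repeat a pose let the fingers close. It gives the time, the measured TCP pose, the force, the opening and the grip force at its end, in the units of the state.
- ctrl.sense(): the state, without advancing time (a new reading comes with each control period).
- ctrl.get_image(name): name is "side" or "top" or "wrist"; returns the picture (480x640x3 uint8, red, green, blue); there is no depth.
- ctrl.calibration(name): a dict with "intrinsics" (3x3 intrinsics, pixels), "k1" (the pictures are not rectified: a ray, as slopes to the right and down, at radius r is drawn at 1 + k1 r^2 times it, then the intrinsics apply), "rvec" (rotation vector, rad) and "tvec" (3), from world to camera coordinates, as OpenCV has them. Camera axes: x right, y down, z forward; pixel columns grow to the right and rows downward; lengths in m; the calibration is good to about 2 mm. A picture is of the moment at which its call begins: read the wrist's pose just before it. calibration takes no time and is no camera call; for the wrist camera it gives the pose at the moment of the call.
- ctrl.hand_in(): hands the job in; it is judged then, once.
The state is a dict: "clock": time; "joint_positions": joint angles; "joint_vel": joint speeds; "tau": joint torques, N m; "ee_pos": TCP position; "ee_rot": TCP orientation; "ft_force": force on the tool from outside, world axes, zero at the start; "wrist_torque": the same for the moment, N m; "opening": opening from 0.0 (shut) to 1.0 (fully open); "gripper_force": force on a finger pad.
Only numpy, scipy, OpenCV 4.12 (cv2) and the standard library are available. Lean on these libraries where they do the work, as an engineer would, in place of code of your own. Each camera call takes 0.05 s, during which the arm holds its last target. There are 200 camera calls.

## Working session

There is one attempt and no reset: what is moved stays moved. The work goes in short steps, Python scripts to look and compute and a tool call to move; the robot and the scene stay as the last step left them, time stands still between calls to the robot, and variables do not carry over. Pictures are saved under pics/ and viewed, at most 15 in all, crops included, and the job is handed in when it is done.

Besides the shell and the picture viewer there is one more tool, called after ">>>" in YAML: its name, and indented under it one key for each argument. jog_arm: Moves the arm, as the interface text tells. Its arguments: {"type":"object","properties":{"rows":{"type":"array","items":{"type":"array","items":{"type":"number"}}},"grip_force":{"type":"number"}},"required":["rows"]}

```bash
mkdir -p pics; cat > h.py <<'E'
import numpy as np,cv2
from workcell import ctrl
def cam(n):
    c=ctrl.calibration(n);K=np.array(c["intrinsics"],float);R=cv2.Rodrigues(np.array(c["rvec"],float))[0];t=np.array(c["tvec"],float).ravel()
    return K,np.array([c["k1"],0,0,0.]),R,t
def ray(c,uv):
    K,d,R,t=c;p=cv2.undistortPoints(np.array(uv,float).reshape(-1,1,2),K,d).reshape(-1,2)
    return -R.T@t,np.c_[p,np.ones(len(p))]@R
def plane(c,uv,z):
    o,d=ray(c,uv);return o+d*((z-o[2])/d[:,2])[:,None]
def proj(c,P):
    K,d,R,t=c;return cv2.projectPoints(np.array(P,float).reshape(-1,1,3),cv2.Rodrigues(R)[0],t,K,d)[0].reshape(-1,2)
def shot(n,f=None):
    c=cam(n);im=np.array(ctrl.get_image(n))[:,:,::-1].copy()
    if f: cv2.imwrite("pics/"+f,im)
    return c,im
E
python3 - <<'E'
from h import *
for n in("top","side"):
    c,im=shot(n,n+"0.png");print(n,(-c[2].T@c[3]).round(3),c[0][0,0])
s=ctrl.sense();print(s["ee_pos"],s["ee_rot"],s["clock"])
E
```

```text
top [0.449 0.006 1.027] 460.1675102686953
side [ 0.217 -0.529  0.753] 445.75047683780633
[ 0.15375709 -0.6053039   0.23051253] [[ 9.69209188e-01  2.46238387e-01 -4.54415858e-04]
 [ 2.46238793e-01 -9.69208094e-01  1.45841630e-03]
 [-8.13054510e-05 -1.52540529e-03 -9.99998833e-01]] 0.1
```

View pics/top0.png

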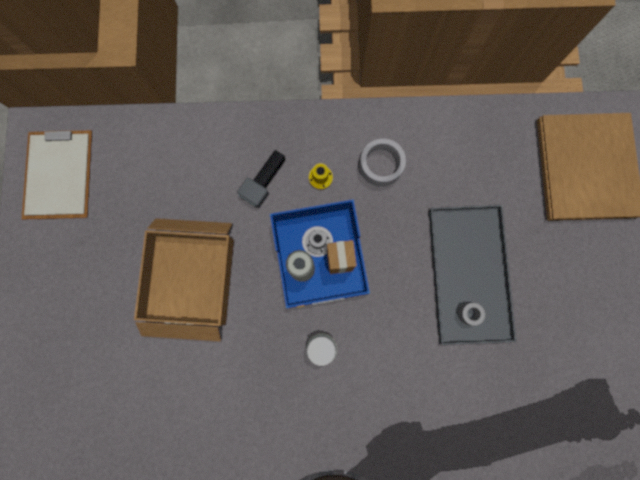

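View pics/side0.png

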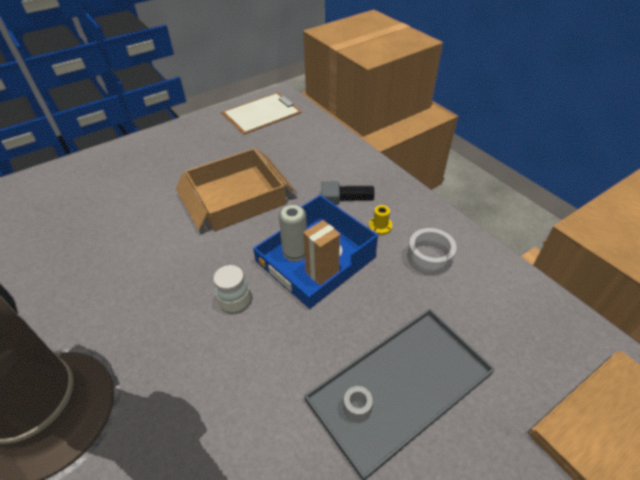

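The side view agrees with the top. Top-view hub candidates are the bare steel one on the white disc in the bin (318,238) and a yellow look-alike beyond the bin (320,176). I choose the steel one. The canister (300,265) is on the left and the boxed cartridge (341,256) on the right. The tray (472,275) is to the right with the collar at (473,314), and the carton (185,280) is to the left. Next is a close crop with first measurements.

```bash
python3 - <<'E'
from h import *
im=cv2.imread("pics/top0.png");c=cam("top")
cr=cv2.resize(im[195:350,262:370],None,fx=3.8,fy=3.8,interpolation=cv2.INTER_CUBIC)
cv2.imwrite("pics/crop0.png",cr)
hsv=cv2.cvtColor(im,cv2.COLOR_BGR2HSV)
m=cv2.inRange(hsv,(100,120,40),(130,255,255));m[:190]=0
k=max(cv2.findContours(m,0,2)[0],key=cv2.contourArea);h=cv2.convexHull(k)
a=cv2.approxPolyDP(h,4,True).reshape(-1,2);print("bin",a.tolist())
for z in(.045,.075):print(z,plane(c,a,z).round(4).tolist())
# tray corners, carton from image
tr=np.array([[430,209],[500,207],[513,341],[440,343]]);print("tray",plane(c,tr,.022).round(3).tolist())
print("traycen",plane(c,tr,.022).mean(0))
ca=np.array([[148,233],[231,237],[221,325],[138,321]]);P=plane(c,ca,.06);print("carton",P.round(3).tolist(),P.mean(0))
print("collar",plane(c,[[473,314]],.04),"filter",plane(c,[[300,259]],.129),"pack",plane(c,[[341,250]],.129),"hub",plane(c,[[318,236]],.059),"jar",plane(c,[[321,350]],.085))
E
```

```text
bin [[352, 200], [368, 293], [287, 307], [270, 215]]
0.045 [[0.6889, -0.0586, 0.045], [0.4858, -0.0854, 0.045], [0.4607, 0.0868, 0.045], [0.6602, 0.1212, 0.045]]
0.075 [[0.6816, -0.0567, 0.075], [0.4847, -0.0827, 0.075], [0.4604, 0.0843, 0.075], [0.6538, 0.1177, 0.075]]
tray [[0.669, -0.233, 0.022], [0.67, -0.389, 0.022], [0.377, -0.392, 0.022], [0.377, -0.237, 0.022]]
traycen [ 0.52328794 -0.31262839  0.022     ]
carton [[0.625, 0.381, 0.06], [0.611, 0.203, 0.06], [0.427, 0.223, 0.06], [0.439, 0.396, 0.06]] [0.52560457 0.30069343 0.06      ]
collar [[ 0.43637469 -0.30559323  0.04      ]] filter [[0.55238523 0.05307107 0.129     ]] pack [[ 0.56811187 -0.02796227  0.129     ]] hub [[0.60874231 0.01748289 0.059     ]] jar [[0.37351786 0.01665552 0.085     ]]
```

View pics/crop0.png

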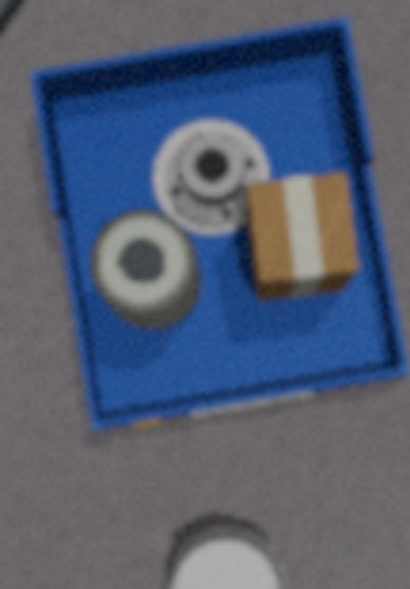

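The crop confirms it: the steel hub stands on its white disc behind the two items, neck top at about (317.5,238.4) in the full image, canister top at (299.5,264) and box top at (341.5,255). The yellow part is outside the bin. I'll go above the bin for a wrist view.

```bash
cat >> h.py <<'E'
from scipy.spatial.transform import Rotation as Ro
def go(x,y,z,th,s=None):
    s=s or ctrl.sense();R=np.array(s["ee_rot"]);a=np.radians(th)
    T=np.c_[[-np.sin(a),np.cos(a),0],[np.cos(a),np.sin(a),0],[0,0,-1]]
    r=np.degrees(Ro.from_matrix(R.T@T).as_rotvec());d=R.T@(np.array([x,y,z])-s["ee_pos"])*100
    return np.r_[r,d].round(2).tolist()
E
python3 - <<'E'
from h import *
c=cam("wrist");s=ctrl.sense();R=np.array(s["ee_rot"]);o=-c[2].T@c[3]
print("cam in tool",R.T@(o-s["ee_pos"]),"axis",R.T@c[2][2],c[0])
t=cam("top")
for n,p,z in(("filter",(299.5,264),.129),("pack",(341.5,255),.129),("hub",(317.5,238.4),.059),("disc",(317.8,241.6),.006)):print(n,plane(t,[p],z).round(4))
print(go(.52,.01,.32,8.7))
E
```

```text
cam in tool [ 8.24464579e-02  5.12130907e-06 -1.42999977e-01] axis [-3.16791995e-01  3.78421040e-04  9.48494960e-01] [[372.7466451    0.         326.03350467]
 [  0.         372.7466451  240.03420989]
 [  0.           0.           1.        ]]
filter [[0.5426 0.0542 0.129 ]]
pack [[ 0.5582 -0.0286  0.129 ]]
hub [[0.6036 0.0187 0.059 ]]
disc [[0.6047 0.0189 0.006 ]]
[-0.07, -0.06, -84.44, 50.65, -50.63, -8.88]
```

>>> jog_arm:
  rows:
    - [0,0,-84.4,50.6,-50.6,-8.9,8.5]
    - [0,0,-84.4,50.6,-50.6,-8.9,8.5]
    - [0,0,-84.4,50.6,-50.6,-8.9,8.5]
    - [0,0,-84.4,50.6,-50.6,-8.9,8.5]
    - [0,0,-84.4,50.6,-50.6,-8.9,8.5]
    - [0,0,-84.4,50.6,-50.6,-8.9,8.5]
    - [0,0,-84.4,50.6,-50.6,-8.9,8.5]
    - [0,0,-84.4,50.6,-50.6,-8.9,8.5]
    - [0,0,-84.4,50.6,-50.6,-8.9,8.5]
    - [0,0,-84.4,50.6,-50.6,-8.9,8.5]
    - [0,0,-84.4,50.6,-50.6,-8.9,8.5]
    - [0,0,-84.4,50.6,-50.6,-8.9,8.5]

```text
clock: 1.3
ee_pos: [0.4587, -0.0923, 0.3056]
ee_rot: [[-0.15, 0.989, 0.0], [0.989, 0.15, -0.001], [-0.001, 0.0, -1.0]]
ft_force: [1.9, -0.4, 0.3]
opening: 0.999
gripper_force: 0.0
```

>>> jog_arm:
  rows:
    - [0,0,0,0,0,0,8.5]
    - [0,0,0,0,0,0,8.5]
    - [0,0,0,0,0,0,8.5]

```text
clock: 1.6
ee_pos: [0.4576, -0.0951, 0.3049]
ee_rot: [[-0.149, 0.989, -0.001], [0.989, 0.149, -0.0], [-0.0, -0.001, -1.0]]
ft_force: [-0.1, -1.7, 0.4]
opening: 0.992
gripper_force: 0.0
```

```bash
python3 - <<'E'
from h import *
s=ctrl.sense();print(s["ee_pos"],s["ee_rot"])
print(go(.52,.01,.32,8.7))
c,im=shot("wrist","w1.png");np.save("w1.npy",np.array(c,dtype=object),allow_pickle=True)
E
```

```text
[ 0.45758869 -0.09513293  0.30485119] [[-1.49175871e-01  9.88809977e-01 -1.17864483e-03]
 [ 9.88810674e-01  1.49175639e-01 -2.82690107e-04]
 [-1.03701702e-04 -1.20762713e-03 -9.99999265e-01]]
[-0.07, 0.01, -0.12, 9.46, 7.74, -1.53]
```

View pics/w1.png

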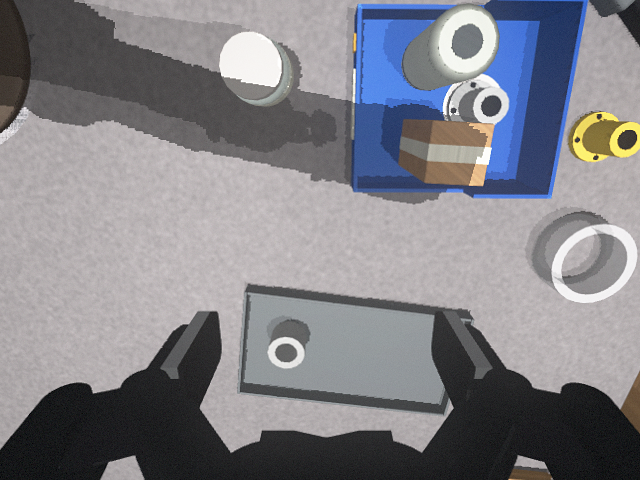

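The wrist view (right = bin +x) shows the canister top at (468,40), box around (445,155), hub (490,105), tray and collar (286,352). The move was not finished, so I continue to above the box.

```bash
python3 - <<'E'
from h import *
print(go(.557,-.0288,.26,8.7))
c=cam("wrist")
print("collar",plane(c,[[286,352]],.044)); print("tray",plane(c,[[247,285],[471,311],[443,413],[239,391]],.022).round(3))
E
```

```text
[-0.07, 0.01, -0.17, 5.12, 10.83, 4.48]
collar [[ 0.43798647 -0.30426328  0.044     ]]
tray [[ 0.378 -0.229  0.022]
 [ 0.666 -0.223  0.022]
 [ 0.672 -0.389  0.022]
 [ 0.38  -0.394  0.022]]
```

>>> jog_arm:
  rows:
    - [0,0,0,2,4,1.8,8.5]
    - [0,0,0,5.1,10.8,4.5,8.5]
    - [0,0,0,5.1,10.8,4.5,8.5]
    - [0,0,0,5.1,10.8,4.5,8.5]
    - [0,0,0,5.1,10.8,4.5,8.5]
    - [0,0,0,5.1,10.8,4.5,8.5]

```text
clock: 2.25
ee_pos: [0.5567, -0.0291, 0.2605]
ee_rot: [[-0.148, 0.989, -0.0], [0.989, 0.148, -0.001], [-0.001, -0.0, -1.0]]
ft_force: [0.5, -0.0, 1.0]
opening: 0.994
gripper_force: 0.0
```

```bash
python3 - <<'E'
from h import *
s=ctrl.sense();print(s["ee_pos"],go(.557,-.0288,.26,8.7))
c,im=shot("wrist","w2.png");print(proj(c,[[.557,-.0288,.129],[.5426,.0542,.129],[.6036,.019,.059]]))
E
```

```text
[ 0.55668311 -0.02910643  0.26053204] [-0.03, 0.06, -0.17, 0.03, 0.04, 0.05]
[[325.25093955 226.96870171]
 [322.41943987 111.08307716]
 [383.76602607 162.73953879]]
```

View pics/w2.png

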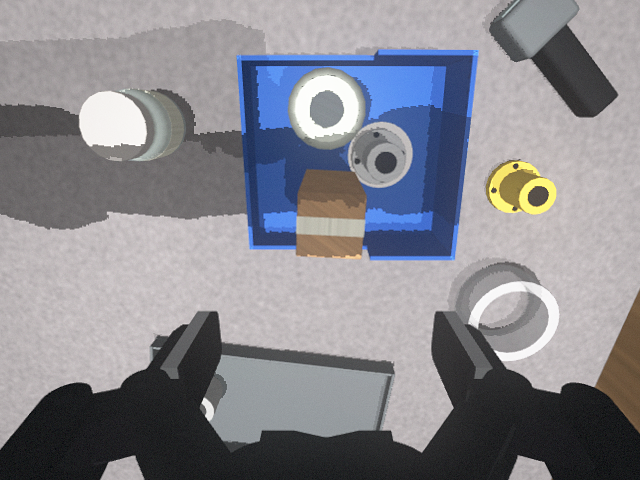

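The wrist view shows the box top at about (331,224), canister top (327,108) and hub neck (385,161), all a few pixels right of my predictions. I'll measure them properly.

```bash
python3 - <<'E'
from h import *
c=cam("wrist");im=cv2.imread("pics/w2.png")
g=cv2.cvtColor(im,cv2.COLOR_BGR2HSV)
# tape strip on box: pale, low sat inside brown region
m=cv2.inRange(g[195:258,285:375],(5,0,110),(40,75,255))
k=max(cv2.findContours(m,0,2)[0],key=cv2.contourArea)+np.array([285,195]);r=cv2.minAreaRect(k);print("tape",r,plane(c,[r[0]],.129))
m=cv2.inRange(g[160:262,280:380],(3,60,30),(25,255,255));m=cv2.morphologyEx(m,cv2.MORPH_CLOSE,np.ones((25,5)))
k=max(cv2.findContours(m,0,2)[0],key=cv2.contourArea)+np.array([280,160]);a=cv2.approxPolyDP(cv2.convexHull(k),3,True).reshape(-1,2);print(a.tolist());print(plane(c,a,.129).round(4).tolist())
m=cv2.inRange(im[60:155,280:375],(150,150,150),(255,255,255));
k=max(cv2.findContours(m,0,2)[0],key=cv2.contourArea)+np.array([280,60]);e=cv2.fitEllipse(cv2.convexHull(k));print("can",e,plane(c,[e[0]],.129))
m=cv2.inRange(im[85:130,305:345],(0,0,0),(135,135,135));M=cv2.moments(m,True);p=[305+M['m10']/M['m00'],85+M['m01']/M['m00']];print("canhole",p,plane(c,[p],.129))
print("bincorners",plane(c,[[238,56],[250,247]],.045),plane(c,[[478,51],[455,259]],.075))
print("collar?")
E
```

```text
tape ((329.96270751953125, 226.20855712890625), (67.01251220703125, 18.921180725097656), 3.012787342071533) [[ 0.5606596  -0.02771696  0.129     ]]
[[353, 160], [365, 195], [361, 261], [296, 261], [298, 193], [306, 160]]
[[0.5696, 0.0242, 0.129], [0.5829, 0.0002, 0.129], [0.5893, -0.0524, 0.129], [0.5384, -0.0601, 0.129], [0.5332, -0.0057, 0.129], [0.5359, 0.0192, 0.129]]
can ((325.89715576171875, 106.79808044433594), (72.81146240234375, 74.4510498046875), 64.0234375) [[0.54474407 0.05739139 0.129     ]]
canhole [311.0, 110.16666666666667] [[0.53479993 0.05365581 0.129     ]]
bincorners [[ 0.462132    0.08939192  0.045     ]
 [ 0.48773579 -0.08603583  0.045     ]] [[ 0.65852829  0.11859446  0.075     ]
 [ 0.68571326 -0.05772086  0.075     ]]
collar?
```

```bash
python3 - <<'E'
from h import *
print(go(.559,-.028,.08,7.5))
E
```

```text
[0.01, 0.07, 1.02, 0.09, 0.24, 18.08]
```

>>> jog_arm:
  rows:
    - [0,0,1,0.1,0.2,4,8.5]
    - [0,0,1,0.1,0.2,8,8.5]
    - [0,0,1,0.1,0.2,12,8.5]
    - [0,0,1,0.1,0.2,15,8.5]
    - [0,0,1,0.1,0.2,17,8.5]
    - [0,0,1,0.1,0.2,18,8.5]
    - [0,0,1,0.1,0.2,18,8.5]
  grip_force: 50

```text
clock: 3.0
ee_pos: [0.5585, -0.027, 0.08]
ee_rot: [[-0.132, 0.991, -0.001], [0.991, 0.132, -0.0], [-0.0, -0.001, -1.0]]
ft_force: [0.4, -0.0, 0.3]
opening: 0.995
gripper_force: 0.0
```

>>> jog_arm:
  rows:
    - [0,0,0,0,0,0,7]
    - [0,0,0,0,0,0,6]
    - [0,0,0,0,0,0,5]
    - [0,0,0,0,0,0,4]
    - [0,0,0,0,0,0,4]
    - [0,0,0,0,0,0,4]
    - [0,0,0,0,0,0,4]
    - [0,0,0,0,0,0,4]

```text
clock: 3.8
ee_pos: [0.5599, -0.0263, 0.0819]
ee_rot: [[-0.133, 0.991, 0.002], [0.991, 0.133, -0.001], [-0.001, 0.002, -1.0]]
ft_force: [-1.9, -1.1, 5.4]
opening: 0.605
gripper_force: 51.1
```

```bash
python3 - <<'E'
from h import *
s=ctrl.sense();print(s["ee_pos"],s["ee_rot"][0],s["opening"],s["gripper_force"],s["ft_force"])
print(go(.559,-.028,.19,7.5), go(.60,-.348,.19,0))
E
```

```text
[ 0.55993505 -0.02625917  0.08190158] [-0.13293727  0.99112229  0.00207051] 0.6049203555218143 51.060980558395386 [-1.86334245 -1.09713029  5.42033418]
[0.11, 0.06, 0.14, -0.17, -0.09, -10.81] [0.12, 0.05, 7.64, -32.43, -0.29, -10.78]
```

>>> jog_arm:
  rows:
    - [0,0,0,0,0,-1,4]
    - [0,0,0,0,0,-3,4]
    - [0,0,0,0,0,-6,4]
    - [0,0,0,0,0,-9,4]
    - [0,0,0,0,0,-11,4]
    - [0,0,1,-3,0,-11,4]
    - [0,0,2,-7,0,-11,4]
    - [0,0,3,-11,0,-11,4]
    - [0,0,4,-15,0,-11,4]
    - [0,0,5,-19,0,-11,4]
    - [0,0,6,-23,0,-11,4]
    - [0,0,7,-27,0,-11,4]

```text
clock: 5.0
ee_pos: [0.595, -0.2952, 0.1912]
ee_rot: [[-0.011, 1.0, 0.0], [1.0, 0.011, 0.0], [0.0, 0.0, -1.0]]
ft_force: [0.8, -0.6, -2.2]
opening: 0.604
gripper_force: 52.3
```

>>> jog_arm:
  rows:
    - [0,0,0.5,-3.5,-0.2,0,4]
    - [0,0,0.5,-5,-0.2,0,4]
    - [0,0,0.5,-5.4,-0.2,0,4]
    - [0,0,0.5,-5.4,-0.2,0,4]
    - [0,0,0.5,-5.4,-0.2,0,4]

```text
clock: 5.5
ee_pos: [0.5944, -0.3452, 0.1907]
ee_rot: [[-0.005, 1.0, 0.0], [1.0, 0.005, 0.001], [0.001, 0.0, -1.0]]
ft_force: [0.3, 0.3, -2.2]
opening: 0.604
gripper_force: 52.4
```

```bash
python3 - <<'E'
from h import *
s=ctrl.sense();print(s["ee_pos"],s["opening"],s["gripper_force"],s["ft_force"])
print(go(.60,-.348,.081,0))
shot("side","s1.png")
E
```

```text
[ 0.59438765 -0.34518225  0.19069187] 0.6041358893954193 52.43725597858429 [ 0.26657902  0.27733489 -2.15892342]
[0.03, -0.07, 0.31, -0.3, 0.55, 10.97]
```

View pics/s1.png

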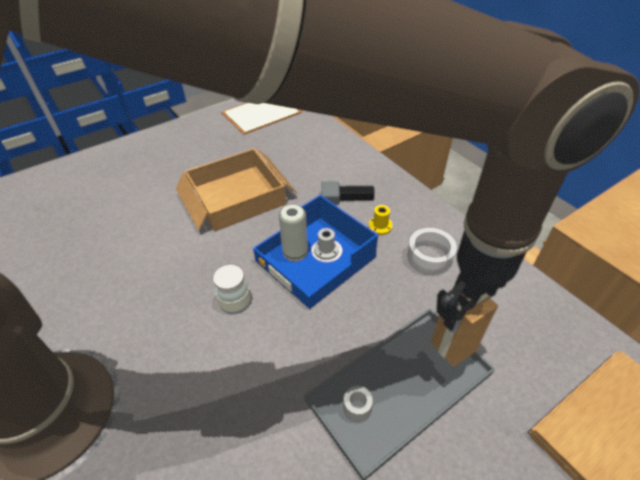

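The box hangs upright over the tray's far end, around (465,335), with the rest undisturbed. Lowering it.

>>> jog_arm:
  rows:
    - [0,0,0,0,0,3,4]
    - [0,0,0,0,0,6,4]
    - [0,0,0,0,0,8.5,4]
    - [0,0,0,0,0,10,4]
    - [0,0,0,0,0,10.5,4]
    - [0,0,0,0,0,10.8,4]
    - [0,0,0,0,0,10.8,4]

```text
clock: 6.25
ee_pos: [0.5945, -0.3476, 0.0833]
ee_rot: [[-0.003, 1.0, 0.001], [1.0, 0.003, -0.001], [-0.001, 0.001, -1.0]]
ft_force: [-1.0, -0.2, -1.9]
opening: 0.604
gripper_force: 52.4
```

>>> jog_arm:
  rows:
    - [0,0,0,0,0,0.2,4]
    - [0,0,0,0,0,0.2,4]

```text
clock: 6.45
ee_pos: [0.5948, -0.3482, 0.082]
ee_rot: [[-0.002, 1.0, 0.002], [1.0, 0.002, -0.001], [-0.001, 0.002, -1.0]]
ft_force: [-0.1, -0.3, 2.7]
opening: 0.609
gripper_force: 52.8
```

>>> jog_arm:
  rows:
    - [0,0,0,0,0,0,6]
    - [0,0,0,0,0,0,7]
    - [0,0,0,0,0,0,8.5]
    - [0,0,0,0,0,0,8.5]
    - [0,0,0,0,0,0,8.5]
    - [0,0,0,0,0,0,8.5]
    - [0,0,0,0,0,-3,8.5]
    - [0,0,0,0,0,-7,8.5]
    - [0,0,0,0,0,-11,8.5]
    - [0,0,0,0,0,-14,8.5]
    - [0,0,0,0,0,-14,8.5]

```text
clock: 7.55
ee_pos: [0.5961, -0.3483, 0.226]
ee_rot: [[-0.003, 1.0, 0.007], [1.0, 0.003, -0.004], [-0.004, 0.007, -1.0]]
ft_force: [0.7, 0.0, -0.0]
opening: 0.993
gripper_force: 0.0
```

```bash
python3 - <<'E'
from h import *
print(ctrl.sense()["ee_pos"],go(.544,.056,.22,8))
E
```

```text
[ 0.59611936 -0.34834154  0.22599385] [0.41, 0.25, -7.85, 40.45, -5.11, 0.41]
```

>>> jog_arm:
  rows:
    - [0,0,-7.9,40.4,-5,0.4,8.5]
    - [0,0,-7.9,40.4,-5,0.4,8.5]
    - [0,0,-7.9,40.4,-5,0.4,8.5]
    - [0,0,-7.9,40.4,-5,0.4,8.5]
    - [0,0,-7.9,40.4,-5,0.4,8.5]
    - [0,0,-7.9,40.4,-5,0.4,8.5]
    - [0,0,-7.9,40.4,-5,0.4,8.5]
    - [0,0,-7.9,40.4,-5,0.4,8.5]
    - [0,0,-7.9,40.4,-5,0.4,8.5]
    - [0,0,-7.9,40.4,-5,0.4,8.5]
    - [0,0,-7.9,40.4,-5,0.4,8.5]
    - [0,0,-7.9,40.4,-5,0.4,8.5]

```text
clock: 8.75
ee_pos: [0.5429, 0.054, 0.2159]
ee_rot: [[-0.137, 0.991, -0.001], [0.991, 0.137, -0.001], [-0.001, -0.001, -1.0]]
ft_force: [-0.0, -0.4, -0.5]
opening: 0.994
gripper_force: 0.0
```

```bash
python3 - <<'E'
from h import *
c,im=shot("wrist","w3.png");s=ctrl.sense();print(s["ee_pos"],go(.5435,.056,.08,8));print(proj(c,[[.5435,.056,.129],[.604,.019,.059]]))
m=cv2.inRange(im[100:330,220:430],(140,140,140),(255,255,255))
for k in cv2.findContours(m,0,2)[0]:
    if cv2.contourArea(k)>800:
        e=cv2.fitEllipse(cv2.convexHull(k)+np.array([220,100]));print(e,plane(c,[e[0]],.129),plane(c,[e[0]],.059))
cv2.imwrite("pics/w3c.png",im[:330])
E
```

```text
[0.54294818 0.05411904 0.21597869] [-0.03, 0.03, -0.12, 0.19, 0.09, 13.6]
[[325.82023263 244.06102327]
 [389.07651334 266.60330877]]
((232.39976501464844, 305.58563232421875), (30.583526611328125, 98.6461410522461), 177.58847045898438) [[0.48564273 0.00244443 0.129     ]] [[ 0.47122136 -0.03790784  0.059     ]]
((358.33734130859375, 247.28330993652344), (83.3890380859375, 126.83171844482422), 92.38703155517578) [[0.56488138 0.05672268 0.129     ]] [[0.57459544 0.03290311 0.059     ]]
((-756.5162353515625, 321.02734375), (131.13751220703125, 2416.812255859375), 79.35030364990234) [[-0.46314895 -0.16312484  0.129     ]] [[-0.76656425 -0.25390812  0.059     ]]
```

View pics/w3c.png

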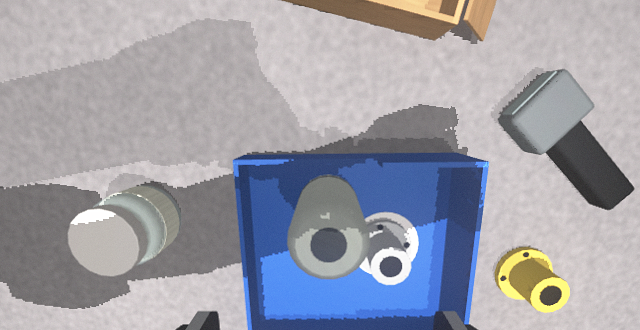

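The canister top is at about (329,244), within 2 mm of the plan, and the hub neck is at (391,267). Grasping the canister.

>>> jog_arm:
  rows:
    - [0,0,0,0.2,0.1,3,8.5]
    - [0,0,0,0.2,0.1,7,8.5]
    - [0,0,0,0.2,0.1,10.5,8.5]
    - [0,0,0,0.2,0.1,12.8,8.5]
    - [0,0,0,0.2,0.1,13.6,8.5]
    - [0,0,0,0.2,0.1,13.6,8.5]
    - [0,0,0,0.2,0.1,13.6,7.5]
    - [0,0,0,0.2,0.1,13.6,6.5]
  grip_force: 60

```text
clock: 9.6
ee_pos: [0.5444, 0.0583, 0.0818]
ee_rot: [[-0.14, 0.99, 0.002], [0.99, 0.14, 0.0], [-0.0, 0.002, -1.0]]
ft_force: [0.2, -0.0, 0.9]
opening: 0.766
gripper_force: 0.0
```

>>> jog_arm:
  rows:
    - [0,0,0,0,0,0,6]
    - [0,0,0,0,0,0,5]
    - [0,0,0,0,0,0,4.5]
    - [0,0,0,0,0,0,4.5]
    - [0,0,0,0,0,0,4.5]
    - [0,0,0,0,0,0,4.5]

```text
clock: 10.2
ee_pos: [0.544, 0.0583, 0.0818]
ee_rot: [[-0.14, 0.99, 0.002], [0.99, 0.14, -0.001], [-0.001, 0.002, -1.0]]
ft_force: [-2.8, -0.5, 7.8]
opening: 0.645
gripper_force: 62.5
```

```bash
python3 - <<'E'
from h import *
s=ctrl.sense();print(s["ee_pos"],s["opening"],s["gripper_force"],s["ft_force"])
print(go(.60,-.272,.19,0))
E
```

```text
[0.54399551 0.05829522 0.08176302] 0.6448814214165536 62.478341774549335 [-2.77799683 -0.46812376  7.77311058]
[0.1, 0.04, 8.06, -33.5, 0.93, -10.79]
```

>>> jog_arm:
  rows:
    - [0,0,0,0,0,-1,4.5]
    - [0,0,0,0,0,-3,4.5]
    - [0,0,0,0,0,-6,4.5]
    - [0,0,0,0,0,-9,4.5]
    - [0,0,0,0,0,-11,4.5]
    - [0,0,1,-3,0,-11,4.5]
    - [0,0,2,-7,0,-11,4.5]
    - [0,0,3,-11,0,-11,4.5]
    - [0,0,4,-15,0,-11,4.5]
    - [0,0,5,-19,0.3,-11,4.5]
    - [0,0,6,-23,0.6,-11,4.5]
    - [0,0,7,-27,0.9,-11,4.5]

```text
clock: 11.4
ee_pos: [0.5898, -0.2093, 0.1907]
ee_rot: [[-0.018, 1.0, -0.0], [1.0, 0.018, 0.0], [0.0, -0.0, -1.0]]
ft_force: [1.0, 0.8, -4.8]
opening: 0.645
gripper_force: 64.6
```

>>> jog_arm:
  rows:
    - [0,0,1,-3.5,0.5,0,4.5]
    - [0,0,1,-5.5,0.9,0,4.5]
    - [0,0,1,-6.3,0.9,0,4.5]
    - [0,0,1,-6.3,0.9,0,4.5]
    - [0,0,1,-6.3,0.9,0,4.5]
    - [0,0,1,-6.3,0.9,0,4.5]

```text
clock: 12.0
ee_pos: [0.6005, -0.2684, 0.1907]
ee_rot: [[-0.004, 1.0, 0.0], [1.0, 0.004, 0.001], [0.001, 0.0, -1.0]]
ft_force: [-0.2, 0.3, -4.2]
opening: 0.643
gripper_force: 64.6
```

```bash
python3 - <<'E'
from h import *
s=ctrl.sense();print(s["ee_pos"],s["opening"],s["gripper_force"],s["ft_force"])
print(go(.60,-.272,.081,0))
E
```

```text
[ 0.6004903  -0.26839007  0.19065665] 0.6428209728632258 64.64427651604638 [-0.15037659  0.29023929 -4.21517772]
[0.01, -0.05, 0.2, -0.37, -0.05, 10.97]
```

>>> jog_arm:
  rows:
    - [0,0,0,-0.4,0,3,4.5]
    - [0,0,0,-0.4,0,6,4.5]
    - [0,0,0,-0.4,0,8.5,4.5]
    - [0,0,0,-0.4,0,10,4.5]
    - [0,0,0,-0.4,0,10.5,4.5]
    - [0,0,0,-0.4,0,10.8,4.5]
    - [0,0,0,-0.4,0,10.8,4.5]
    - [0,0,0,-0.4,0,10.9,4.5]
    - [0,0,0,-0.4,0,11,4.5]
    - [0,0,0,-0.4,0,11,4.5]

```text
clock: 13.0
ee_pos: [0.601, -0.2749, 0.0818]
ee_rot: [[-0.001, 1.0, 0.002], [1.0, 0.001, -0.001], [-0.001, 0.002, -1.0]]
ft_force: [-0.5, 1.5, 3.9]
opening: 0.639
gripper_force: 65.3
```

>>> jog_arm:
  rows:
    - [0,0,0,0,0,0,6]
    - [0,0,0,0,0,0,7]
    - [0,0,0,0,0,0,8.5]
    - [0,0,0,0,0,0,8.5]
    - [0,0,0,0,0,0,8.5]
    - [0,0,0,0,0,0,8.5]
    - [0,0,0,0,0,-3,8.5]
    - [0,0,0,0,0,-7,8.5]
    - [0,0,0,0,0,-11,8.5]
    - [0,0,0,0,0,-14,8.5]
    - [0,0,0,0,0,-14,8.5]

```text
clock: 14.1
ee_pos: [0.6027, -0.275, 0.2258]
ee_rot: [[-0.001, 1.0, 0.008], [1.0, 0.001, -0.003], [-0.003, 0.008, -1.0]]
ft_force: [0.3, 0.3, 0.3]
opening: 0.998
gripper_force: 0.0
```

```bash
python3 - <<'E'
from h import *
s=ctrl.sense();print(s["ee_pos"]);print(go(.605,.0195,.17,8.7))
c,im=shot("top","t2.png");cv2.imwrite("pics/t2c.png",cv2.resize(im[180:360,260:530],None,fx=2.4,fy=2.4))
print(proj(c,[[.5948,-.348,.129],[.6,-.272,.129]]))
E
```

```text
[ 0.60268819 -0.27502274  0.22576929]
[0.42, 0.21, -8.65, 29.47, 0.21, 5.49]
[[502.75208294 232.41299682]
 [463.98405631 230.82059123]]
```

View pics/t2c.png

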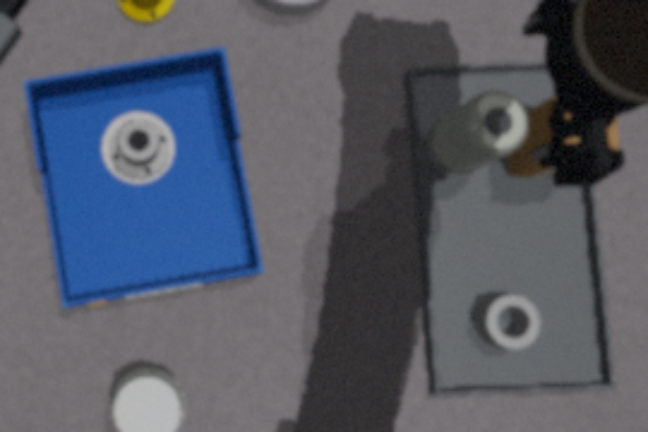

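Both tall items stand on the tray: canister at crop (500,120), box behind the wrist at (530,140). The hub is untouched at crop (138,142). Now the hub.

>>> jog_arm:
  rows:
    - [0,0,-3,4,0.2,0,6.5]
    - [0,0,-6,9,0.2,0.5,6.5]
    - [0,0,-8.7,14,0.2,1.5,6]
    - [0,0,-8.7,19,0.2,3,6]
    - [0,0,-8.7,24,0.2,4.5,6]
    - [0,0,-8.7,28,0.2,5.5,6]
    - [0,0,-8.7,29.5,0.2,5.5,6]
    - [0,0,-8.7,29.5,0.2,5.5,6]
    - [0,0,-8.7,29.5,0.2,5.5,6]

```text
clock: 15.05
ee_pos: [0.6019, 0.0191, 0.1647]
ee_rot: [[-0.152, 0.988, -0.001], [0.988, 0.152, -0.001], [-0.001, -0.001, -1.0]]
ft_force: [0.2, -0.3, 0.3]
opening: 0.705
gripper_force: 0.0
```

```bash
python3 - <<'E'
from h import *
c,im=shot("wrist","w4.png");s=ctrl.sense();print(s["ee_pos"],s["opening"],go(.605,.0193,.022,8.7));print(proj(c,[[.605,.0193,.06],[.605,.0193,.006]]))
cv2.imwrite("pics/w4c.png",im[130:430,170:480])
E
```

```text
[0.60208201 0.01819407 0.16485466] 0.7011786502404896 [-0.05, 0.06, -0.07, 0.08, 0.32, 14.29]
[[329.16527555 238.69887319]
 [328.76414349 218.44793311]]
```

View pics/w4c.png

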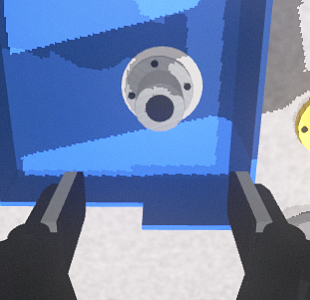

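The hub neck is at image (328,237), within 1-2 mm of the prediction, and the fingers are clear of the walls. Descending.

>>> jog_arm:
  rows:
    - [0,0,0,0.1,0.3,3,6]
    - [0,0,0,0.1,0.3,6,6]
    - [0,0,0,0.1,0.3,9,6]
    - [0,0,0,0.1,0.3,12,6]
    - [0,0,0,0.1,0.3,13.6,6]
    - [0,0,0,0.1,0.3,14.2,6]
    - [0,0,0,0.1,0.3,14.2,6]
    - [0,0,0,0.1,0.3,14.2,5]
    - [0,0,0,0.1,0.3,14.2,4]
  grip_force: 70

```text
clock: 16.0
ee_pos: [0.6058, 0.0218, 0.0248]
ee_rot: [[-0.152, 0.988, 0.002], [0.988, 0.152, -0.0], [-0.0, 0.002, -1.0]]
ft_force: [-0.9, 0.4, 0.4]
opening: 0.474
gripper_force: 0.0
```

>>> jog_arm:
  rows:
    - [0,0,0,0,0,0,3]
    - [0,0,0,0,0,0,2.5]
    - [0,0,0,0,0,0,2.5]
    - [0,0,0,0,0,0,2.5]
    - [0,0,0,0,0,0,2.5]

```text
clock: 16.5
ee_pos: [0.6055, 0.0218, 0.0249]
ee_rot: [[-0.152, 0.988, 0.002], [0.988, 0.152, -0.001], [-0.001, 0.002, -1.0]]
ft_force: [-1.6, -0.4, 6.5]
opening: 0.403
gripper_force: 69.2
```

```bash
python3 - <<'E'
from h import *
s=ctrl.sense();print(s["ee_pos"],s["opening"],s["gripper_force"],s["ft_force"])
print(go(.525,.30,.15,8.7))
E
```

```text
[0.60553361 0.02178208 0.02494153] 0.4031875358939906 69.19509530067444 [-1.60098239 -0.40062277  6.5245196 ]
[0.1, 0.05, 0.05, 28.71, -3.71, -12.54]
```

>>> jog_arm:
  rows:
    - [0,0,0,0,0,-1,2.5]
    - [0,0,0,0,0,-3,2.5]
    - [0,0,0,0,0,-6,2.5]
    - [0,0,0,0,0,-9,2.5]
    - [0,0,0,0,0,-11,2.5]
    - [0,0,0,3,-0.5,-11,2.5]
    - [0,0,0,7,-1,-11,2.5]
    - [0,0,0,11,-1.5,-11,2.5]
    - [0,0,0,15,-2,-11,2.5]
    - [0,0,0,19,-2.5,-11,2.5]
    - [0,0,0,23,-3,-11,2.5]
    - [0,0,0,26,-3.5,-11,2.5]

```text
clock: 17.7
ee_pos: [0.5292, 0.2764, 0.1341]
ee_rot: [[-0.154, 0.988, 0.0], [0.988, 0.154, 0.001], [0.001, 0.0, -1.0]]
ft_force: [0.2, 0.3, -5.1]
opening: 0.404
gripper_force: 70.4
```

>>> jog_arm:
  rows:
    - [0,0,0,2,-0.2,0,2.5]
    - [0,0,0,2.7,-0.2,0,2.5]
    - [0,0,0,2.7,-0.2,0,2.5]
    - [0,0,0,2.7,-0.2,0,2.5]

```text
clock: 18.1
ee_pos: [0.5252, 0.2981, 0.1332]
ee_rot: [[-0.151, 0.989, 0.0], [0.989, 0.151, -0.001], [-0.001, -0.0, -1.0]]
ft_force: [0.6, -0.7, -4.5]
opening: 0.402
gripper_force: 70.4
```

```bash
python3 - <<'E'
from h import *
s=ctrl.sense();print(s["ee_pos"],s["opening"],s["gripper_force"],s["ft_force"])
print(go(.525,.30,.024,8.7))
c,im=shot("top","t3.png");cv2.imwrite("pics/t3c.png",cv2.resize(im[200:360,110:380],None,fx=2.4,fy=2.4))
E
```

```text
[0.52520508 0.29811237 0.13324234] 0.40169164854309747 70.38195490837097 [ 0.60723164 -0.69356171 -4.49550294]
[-0.01, 0.08, -0.03, 0.21, 0.01, 10.92]
```

View pics/t3c.png

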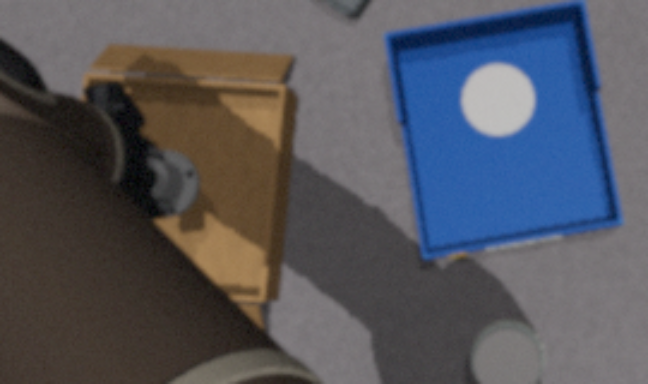

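The hub is held over the carton interior at crop (175,182), and the bare white disc shows at full-image (317.5,241). Lowering.

>>> jog_arm:
  rows:
    - [0,0,0,0,0,3,2.5]
    - [0,0,0,0,0,6,2.5]
    - [0,0,0,0,0,8.5,2.5]
    - [0,0,0,0,0,10,2.5]
    - [0,0,0,0,0,10.5,2.5]
    - [0,0,0,0,0,10.7,2.5]
    - [0,0,0,0,0,10.8,2.5]
    - [0,0,0,0,0,10.9,2.5]
    - [0,0,0,0,0,10.9,2.5]
    - [0,0,0,0,0,10.9,2.5]

```text
clock: 19.15
ee_pos: [0.5249, 0.3001, 0.025]
ee_rot: [[-0.152, 0.988, 0.001], [0.988, 0.152, 0.0], [0.0, 0.001, -1.0]]
ft_force: [-0.9, -0.2, -2.7]
opening: 0.401
gripper_force: 70.5
```

>>> jog_arm:
  rows:
    - [0,0,0,0,0,0.1,2.5]
    - [0,0,0,0,0,0.2,2.5]
    - [0,0,0,0,0,0.2,2.5]

```text
clock: 19.45
ee_pos: [0.525, 0.3001, 0.0249]
ee_rot: [[-0.152, 0.988, 0.002], [0.988, 0.152, -0.001], [-0.001, 0.002, -1.0]]
ft_force: [-5.9, -4.7, 16.8]
opening: 0.398
gripper_force: 72.8
```

Firm contact with the floor. Releasing and going up, opening only to 6.5 cm.

>>> jog_arm:
  rows:
    - [0,0,0,0,0,-0.1,3.8]
    - [0,0,0,0,0,-0.1,5]
    - [0,0,0,0,0,-0.1,6.5]
    - [0,0,0,0,0,-0.1,6.5]
    - [0,0,0,0,0,-0.1,6.5]
    - [0,0,0,0,0,-0.1,6.5]
    - [0,0,0,0,0,-3,6.5]
    - [0,0,0,0,0,-7,6.5]
    - [0,0,0,0,0,-11,6.5]
    - [0,0,0,0,0,-15,6.5]
    - [0,0,0,0,0,-15,6.5]
    - [0,0,0,0,0,-15,6.5]

```text
clock: 20.65
ee_pos: [0.525, 0.3, 0.1732]
ee_rot: [[-0.152, 0.988, 0.002], [0.988, 0.152, 0.001], [0.0, 0.002, -1.0]]
ft_force: [-0.3, -0.1, -0.4]
opening: 0.761
gripper_force: 0.0
```

```bash
python3 - <<'E'
from h import *
s=ctrl.sense();print(s["ee_pos"],go(.437,-.305,.18,0))
c,im=shot("wrist","w5.png");cv2.imwrite("pics/w5c.png",im[:430])
E
```

```text
[0.52502188 0.29999539 0.17320736] [0.12, -0.03, 8.74, -58.46, -17.89, -0.73]
```

View pics/w5c.png

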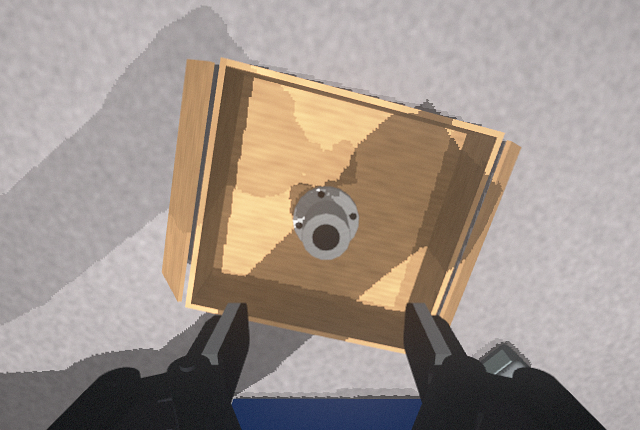

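The hub stands upright in the middle of the carton at (325,230). Now to the collar.

>>> jog_arm:
  rows:
    - [0,0,8.7,-58.5,-17.9,-0.7,7.5]
    - [0,0,8.7,-58.5,-17.9,-0.7,7.5]
    - [0,0,8.7,-58.5,-17.9,-0.7,7.5]
    - [0,0,8.7,-58.5,-17.9,-0.7,7.5]
    - [0,0,8.7,-58.5,-17.9,-0.7,7.5]
    - [0,0,8.7,-58.5,-17.9,-0.7,7.5]
    - [0,0,8.7,-58.5,-17.9,-0.7,7.5]
    - [0,0,8.7,-58.5,-17.9,-0.7,7.5]
    - [0,0,8.7,-58.5,-17.9,-0.7,7.5]
    - [0,0,8.7,-58.5,-17.9,-0.7,7.5]
    - [0,0,8.7,-58.5,-17.9,-0.7,7.5]
    - [0,0,8.7,-58.5,-17.9,-0.7,7.5]

```text
clock: 21.9
ee_pos: [0.4368, -0.2955, 0.1776]
ee_rot: [[-0.001, 1.0, -0.002], [1.0, 0.001, 0.001], [0.001, -0.002, -1.0]]
ft_force: [0.4, 0.3, 1.2]
opening: 0.876
gripper_force: 0.0
```

```bash
python3 - <<'E'
from h import *
s=ctrl.sense();print(s["ee_pos"],go(.437,-.305,.18,0))
E
```

```text
[ 0.43677699 -0.29552638  0.17764502] [-0.13, -0.08, 0.05, -0.95, 0.02, -0.24]
```

>>> jog_arm:
  rows:
    - [0,0,0,0,0,0,7.5]
    - [0,0,0,0,0,0,7.5]
    - [0,0,0,0,0,0,7.5]

```text
clock: 22.2
ee_pos: [0.4382, -0.2922, 0.1781]
ee_rot: [[-0.002, 1.0, -0.001], [1.0, 0.002, 0.002], [0.002, -0.001, -1.0]]
ft_force: [0.3, 0.6, 0.1]
opening: 0.879
gripper_force: 0.0
```

```bash
python3 - <<'E'
from h import *
c,im=shot("wrist","w6.png");s=ctrl.sense();print(s["ee_pos"],go(.437,-.305,.012,0))
cv2.imwrite("pics/w6c.png",im[130:430,170:490])
print(proj(c,[[.437,-.305,.044]]))
E
```

```text
[ 0.43854416 -0.29197333  0.1784679 ] [-0.06, -0.08, 0.2, -1.33, -0.14, 16.65]
[[323.38881127 242.62695402]]
```

View pics/w6c.png

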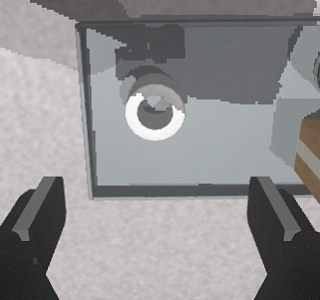

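The collar's top ring is centred at about (325,240), within 2 mm. Grasping it.

>>> jog_arm:
  rows:
    - [0,0,0,-1.2,0,4,7.5]
    - [0,0,0,-1.2,0,8,7.5]
    - [0,0,0,-1.2,0,12,7.5]
    - [0,0,0,-1.2,0,15,7.5]
    - [0,0,0,-1.2,0,16.2,7.5]
    - [0,0,0,-1.2,0,16.6,7.5]
    - [0,0,0,-1.2,0,16.6,7]
    - [0,0,0,-1.2,0,16.6,6]
    - [0,0,0,-1.2,0,16.6,5]

```text
clock: 23.15
ee_pos: [0.439, -0.3064, 0.0146]
ee_rot: [[-0.001, 1.0, 0.001], [1.0, 0.001, -0.001], [-0.001, 0.001, -1.0]]
ft_force: [-0.2, 0.3, 1.0]
opening: 0.592
gripper_force: 0.0
```

>>> jog_arm:
  rows:
    - [0,0,0,0,0,0,4]
    - [0,0,0,0,0,0,3.5]
    - [0,0,0,0,0,0,3.5]
    - [0,0,0,0,0,0,3.5]
    - [0,0,0,0,0,0,3.5]

```text
clock: 23.65
ee_pos: [0.4389, -0.3064, 0.015]
ee_rot: [[-0.0, 1.0, 0.001], [1.0, 0.0, -0.002], [-0.002, 0.001, -1.0]]
ft_force: [-2.2, 1.6, 11.2]
opening: 0.545
gripper_force: 70.4
```

```bash
python3 - <<'E'
from h import *
s=ctrl.sense();print(s["ee_pos"],s["opening"],s["gripper_force"],s["ft_force"])
print(go(.605,.0195,.13,8.7))
t=cam("top");im=cv2.imread("pics/t3.png")
m=cv2.inRange(im[225:260,300:335],(130,130,130),(255,255,255));M=cv2.moments(m,True);p=[300+M['m10']/M['m00'],225+M['m01']/M['m00']]
print(p,M['m00'],plane(t,[p],.005))
E
```

```text
[ 0.43888131 -0.30642617  0.01503832] 0.5451958368440946 70.40433682501316 [-2.19499965  1.55352189 11.20735635]
[0.07, 0.1, -8.68, 32.57, 16.64, -11.53]
[317.0638586956522, 241.13179347826087] 736.0 [[0.60599859 0.02051609 0.005     ]]
```

>>> jog_arm:
  rows:
    - [0,0,0,0,0,-1,3.5]
    - [0,0,0,0,0,-3,3.5]
    - [0,0,0,0,0,-6,3.5]
    - [0,0,0,0,0,-9,3.5]
    - [0,0,0,0,0,-11.5,3.5]
    - [0,0,-1,3,1.5,-11.5,3.5]
    - [0,0,-2,7,3.5,-11.5,3.5]
    - [0,0,-4,11,5.5,-11.5,3.5]
    - [0,0,-5,15,7.5,-11.5,3.5]
    - [0,0,-6,19,9.5,-11.5,3.5]
    - [0,0,-7,23,11.5,-11.5,3.5]
    - [0,0,-8.7,27,13.5,-11.5,3.5]

```text
clock: 24.85
ee_pos: [0.5736, -0.0343, 0.129]
ee_rot: [[-0.153, 0.988, 0.0], [0.988, 0.153, -0.0], [-0.0, 0.0, -1.0]]
ft_force: [0.7, -0.7, -2.9]
opening: 0.546
gripper_force: 72.4
```

>>> jog_arm:
  rows:
    - [0,0,0,3,2.1,0,3.5]
    - [0,0,0,5,2.2,0,3.5]
    - [0,0,0,5.8,2.2,0,3.5]
    - [0,0,0,5.8,2.2,0,3.5]
    - [0,0,0,5.8,2.2,0,3.5]

```text
clock: 25.35
ee_pos: [0.5858, 0.023, 0.1284]
ee_rot: [[-0.151, 0.989, -0.0], [0.989, 0.151, -0.001], [-0.001, -0.0, -1.0]]
ft_force: [-0.2, -0.9, -3.5]
opening: 0.54
gripper_force: 72.6
```

```bash
python3 - <<'E'
from h import *
s=ctrl.sense();print(s["ee_pos"],s["opening"],s["gripper_force"],s["ft_force"])
print(go(.606,.0185,.016,8.7))
E
```

```text
[0.58582113 0.02295676 0.12835332] 0.5403244677728396 72.63265304267406 [-0.24406238 -0.92305165 -3.5491396 ]
[-0.02, 0.08, -0.03, -0.73, 1.93, 11.24]
```

>>> jog_arm:
  rows:
    - [0,0,0,-0.7,1.9,0,3.5]
    - [0,0,0,-0.7,1.9,3,3.5]
    - [0,0,0,-0.7,1.9,6,3.5]
    - [0,0,0,-0.7,1.9,8.5,3.5]
    - [0,0,0,-0.7,1.9,10,3.5]
    - [0,0,0,-0.7,1.9,10.6,3.5]
    - [0,0,0,-0.7,1.9,10.9,3.5]
    - [0,0,0,-0.7,1.9,11.1,3.5]
    - [0,0,0,-0.7,1.9,11.1,3.5]

```text
clock: 26.25
ee_pos: [0.6066, 0.0209, 0.0181]
ee_rot: [[-0.152, 0.988, 0.001], [0.988, 0.152, -0.0], [-0.0, 0.001, -1.0]]
ft_force: [-0.5, 0.4, -3.6]
opening: 0.544
gripper_force: 72.8
```

```bash
python3 - <<'E'
from h import *
s=ctrl.sense();print(s["ee_pos"],s["ft_force"],go(.606,.0185,.015,8.7))
E
```

```text
[0.60655786 0.02085808 0.01805848] [-0.50798757  0.4001809  -3.6051743 ] [0.08, 0.02, 0.05, -0.22, -0.09, 0.31]
```

>>> jog_arm:
  rows:
    - [0,0,0,-0.2,-0.1,0.1,3.5]
    - [0,0,0,-0.2,-0.1,0.2,3.5]
    - [0,0,0,-0.2,-0.1,0.3,3.5]
    - [0,0,0,-0.2,-0.1,0.3,3.5]

```text
clock: 26.65
ee_pos: [0.6055, 0.0185, 0.0151]
ee_rot: [[-0.152, 0.988, 0.001], [0.988, 0.152, -0.001], [-0.001, 0.001, -1.0]]
ft_force: [-2.1, -1.5, 4.1]
opening: 0.549
gripper_force: 73.6
```

>>> jog_arm:
  rows:
    - [0,0,0,0,0,0,5]
    - [0,0,0,0,0,0,6]
    - [0,0,0,0,0,0,6.5]
    - [0,0,0,0,0,0,6.5]
    - [0,0,0,0,0,0,6.5]
    - [0,0,0,0,0,0,6.5]
    - [0,0,0,0,0,-3,6.5]
    - [0,0,0,0,0,-7,6.5]
    - [0,0,0,0,0,-11,6.5]
    - [0,0,0,0,0,-15,6.5]
    - [0,0,0,0,0,-20,6.5]
    - [0,0,0,0,0,-20,6.5]

```text
clock: 27.85
ee_pos: [0.609, 0.02, 0.2218]
ee_rot: [[-0.152, 0.988, 0.012], [0.988, 0.152, 0.001], [-0.001, 0.012, -1.0]]
ft_force: [1.4, 1.0, -0.9]
opening: 0.765
gripper_force: 0.0
```

```bash
python3 - <<'E'
from h import *
c,im=shot("wrist","w7.png");s=ctrl.sense();print(s["ee_pos"],go(.602,-.275,.225,0));cv2.imwrite("pics/w7c.png",im[100:400,150:500])
E
```

```text
[0.60749389 0.01944373 0.21830777] [0.45, 0.02, 8.76, -29.02, -5.02, -0.68]
```

View pics/w7c.png

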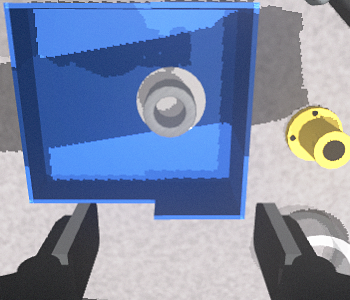

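The collar stands on the white disc, ring centred within a few mm at crop (170,108) against the disc at (171,101), allowing for perspective. Next, back for the canister.

>>> jog_arm:
  rows:
    - [0,0,8.7,-29,-5,-0.7,8.5]
    - [0,0,8.7,-29,-5,-0.7,8.5]
    - [0,0,8.7,-29,-5,-0.7,8.5]
    - [0,0,8.7,-29,-5,-0.7,8.5]
    - [0,0,8.7,-29,-5,-0.7,8.5]
    - [0,0,8.7,-29,-5,-0.7,8.5]
    - [0,0,8.7,-29,-5,-0.7,8.5]
    - [0,0,8.7,-29,-5,-0.7,8.5]
    - [0,0,8.7,-29,-5,-0.7,8.5]
    - [0,0,8.7,-29,-5,-0.7,8.5]

```text
clock: 28.9
ee_pos: [0.6003, -0.2734, 0.2209]
ee_rot: [[-0.004, 1.0, -0.0], [1.0, 0.004, 0.001], [0.001, -0.0, -1.0]]
ft_force: [0.2, 0.4, -0.8]
opening: 0.998
gripper_force: 0.0
```

```bash
python3 - <<'E'
from h import *
c,im=shot("wrist","w8.png");s=ctrl.sense();print(s["ee_pos"],s["opening"],go(.601,-.275,.081,0));print(proj(c,[[.601,-.276,.129],[.595,-.348,.129]]))
E
```

```text
[ 0.60034077 -0.27360546  0.22108945] 0.9967232439010464 [-0.0, -0.03, 0.2, -0.15, 0.07, 14.01]
[[325.56266471 248.36803304]
 [317.01382361 341.07115572]]
```

View pics/w8.png

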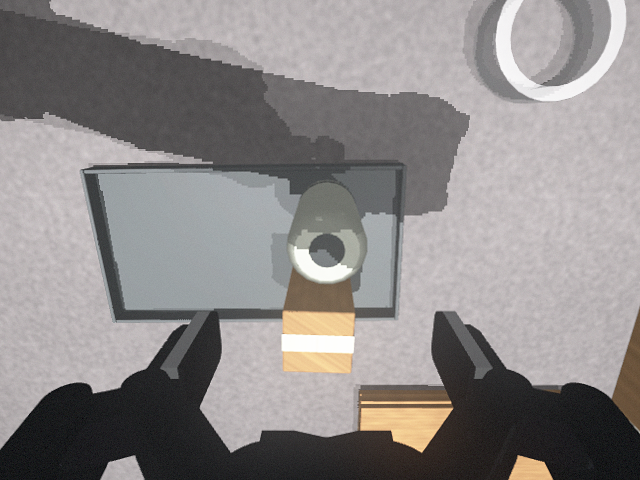

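Canister top at (328,247) and box top at (318,341) are where I left them. Grasping the canister.

>>> jog_arm:
  rows:
    - [0,0,0,-0.1,0,3,8.5]
    - [0,0,0,-0.1,0,7,8.5]
    - [0,0,0,-0.1,0,10.5,8.5]
    - [0,0,0,-0.1,0,12.8,8.5]
    - [0,0,0,-0.1,0,13.8,8.5]
    - [0,0,0,-0.1,0,14,8.5]
    - [0,0,0,-0.1,0,14,7.5]
    - [0,0,0,-0.1,0,14,6.5]
  grip_force: 60

```text
clock: 29.75
ee_pos: [0.601, -0.2766, 0.0829]
ee_rot: [[-0.001, 1.0, 0.002], [1.0, 0.001, -0.001], [-0.001, 0.002, -1.0]]
ft_force: [0.0, -0.0, -0.3]
opening: 0.76
gripper_force: 0.0
```

>>> jog_arm:
  rows:
    - [0,0,0,0,0,0,6]
    - [0,0,0,0,0,0,5]
    - [0,0,0,0,0,0,4.5]
    - [0,0,0,0,0,0,4.5]
    - [0,0,0,0,0,0,4.5]
    - [0,0,0,0,0,0,4.5]

```text
clock: 30.35
ee_pos: [0.6009, -0.2768, 0.0829]
ee_rot: [[-0.001, 1.0, 0.002], [1.0, 0.001, -0.001], [-0.001, 0.002, -1.0]]
ft_force: [-1.3, 1.1, 5.7]
opening: 0.642
gripper_force: 63.5
```

```bash
python3 - <<'E'
from h import *
s=ctrl.sense();print(s["ee_pos"],s["opening"],s["gripper_force"],s["ft_force"])
print(go(.544,.0583,.19,8))
E
```

```text
[ 0.60090358 -0.27677628  0.08291845] 0.6424606736664454 63.498164584161714 [-1.29649896  1.07178784  5.70316223]
[0.13, 0.07, -7.95, 33.5, -5.64, -10.76]
```

>>> jog_arm:
  rows:
    - [0,0,0,0,0,-1,4.5]
    - [0,0,0,0,0,-3,4.5]
    - [0,0,0,0,0,-6,4.5]
    - [0,0,0,0,0,-9,4.5]
    - [0,0,0,0,0,-11,4.5]
    - [0,0,-1,3,-0.5,-11,4.5]
    - [0,0,-2,7,-1,-11,4.5]
    - [0,0,-3,11,-1.7,-11,4.5]
    - [0,0,-4,15,-2.5,-11,4.5]
    - [0,0,-5,19,-3.2,-11,4.5]
    - [0,0,-6,23,-4,-11,4.5]
    - [0,0,-8,27,-4.6,-11,4.5]

```text
clock: 31.55
ee_pos: [0.5525, -0.0051, 0.1914]
ee_rot: [[-0.141, 0.99, -0.001], [0.99, 0.141, -0.001], [-0.0, -0.001, -1.0]]
ft_force: [0.3, -0.5, -5.3]
opening: 0.641
gripper_force: 64.6
```

```bash
python3 - <<'E'
from h import *
s=ctrl.sense();print(s["ee_pos"],s["opening"]);print(go(.544,.0565,.19,8))
E
```

```text
[ 0.55248018 -0.00514993  0.19143034] 0.6407451664404711
[-0.05, 0.02, 0.1, 6.22, 0.03, 0.14]
```

>>> jog_arm:
  rows:
    - [0,0,0,3,0,0,4.5]
    - [0,0,0,5,0,0,4.5]
    - [0,0,0,5.9,0,0,4.5]
    - [0,0,0,5.9,0,0,4.5]
    - [0,0,0,5.9,0,0,4.5]
    - [0,0,0,5.9,0,0,4.5]

```text
clock: 32.15
ee_pos: [0.5456, 0.05, 0.191]
ee_rot: [[-0.138, 0.99, -0.0], [0.99, 0.138, -0.001], [-0.001, -0.0, -1.0]]
ft_force: [1.5, -1.3, -3.6]
opening: 0.64
gripper_force: 64.6
```

```bash
python3 - <<'E'
from h import *
s=ctrl.sense();print(s["ee_pos"],s["opening"]);print(go(.544,.0565,.083,8))
E
```

```text
[0.54561584 0.05003421 0.19103716] 0.6398485792933946
[-0.03, 0.05, -0.08, 0.67, -0.07, 10.8]
```

>>> jog_arm:
  rows:
    - [0,0,0,0.4,-0.1,3,4.5]
    - [0,0,0,0.4,-0.1,6,4.5]
    - [0,0,0,0.4,-0.1,8.5,4.5]
    - [0,0,0,0.4,-0.1,9.7,4.5]
    - [0,0,0,0.4,-0.1,10,4.5]
    - [0,0,0,0.4,-0.1,10,4.5]
    - [0,0,0,0.4,-0.1,10,4.5]

```text
clock: 32.85
ee_pos: [0.5449, 0.0557, 0.0924]
ee_rot: [[-0.14, 0.99, 0.002], [0.99, 0.14, 0.0], [-0.0, 0.002, -1.0]]
ft_force: [-0.4, -0.5, -4.6]
opening: 0.646
gripper_force: 64.7
```

```bash
python3 - <<'E'
from h import *
s=ctrl.sense();print(s["ee_pos"],s["ft_force"]);print(go(.544,.0565,.083,8))
E
```

```text
[0.54485428 0.0557275  0.09240465] [-0.44930057 -0.52194899 -4.60986288]
[0.11, 0.01, 0.03, 0.09, -0.08, 0.94]
```

>>> jog_arm:
  rows:
    - [0,0,0,0.1,-0.1,0.4,4.5]
    - [0,0,0,0.1,-0.1,0.7,4.5]
    - [0,0,0,0.1,-0.1,0.9,4.5]
    - [0,0,0,0.1,-0.1,1,4.5]
    - [0,0,0,0.1,-0.1,1.1,4.5]
    - [0,0,0,0.1,-0.1,1.1,4.5]

```text
clock: 33.45
ee_pos: [0.5429, 0.0567, 0.0828]
ee_rot: [[-0.14, 0.99, 0.001], [0.99, 0.14, -0.002], [-0.002, 0.001, -1.0]]
ft_force: [-8.7, -1.3, 23.7]
opening: 0.641
gripper_force: 67.3
```

>>> jog_arm:
  rows:
    - [0,0,0,0,0.1,-0.2,4.5]
    - [0,0,0,0,0.1,-0.2,6]
    - [0,0,0,0,0.1,-0.2,7]
    - [0,0,0,0,0.1,-0.2,8.5]
    - [0,0,0,0,0.1,-0.2,8.5]
    - [0,0,0,0,0.1,-0.2,8.5]
    - [0,0,0,0,0.1,-0.2,8.5]
    - [0,0,0,0,0.1,-3,8.5]
    - [0,0,0,0,0.1,-7,8.5]
    - [0,0,0,0,0.1,-11,8.5]
    - [0,0,0,0,0.1,-14,8.5]
    - [0,0,0,0,0.1,-14,8.5]

```text
clock: 34.65
ee_pos: [0.546, 0.0574, 0.2247]
ee_rot: [[-0.14, 0.99, 0.008], [0.99, 0.14, 0.0], [-0.001, 0.008, -1.0]]
ft_force: [0.1, 0.7, -0.1]
opening: 0.996
gripper_force: 0.0
```

```bash
python3 - <<'E'
from h import *
s=ctrl.sense();print(s["ee_pos"],go(.595,-.348,.225,0))
c,im=shot("side","s3.png")
E
```

```text
[0.54602851 0.05744372 0.22469164] [0.43, 0.0, 8.05, -40.83, -0.83, -0.01]
```

>>> jog_arm:
  rows:
    - [0,0,8,-41,-0.8,0,8.5]
    - [0,0,8,-41,-0.8,0,8.5]
    - [0,0,8,-41,-0.8,0,8.5]
    - [0,0,8,-41,-0.8,0,8.5]
    - [0,0,8,-41,-0.8,0,8.5]
    - [0,0,8,-41,-0.8,0,8.5]
    - [0,0,8,-41,-0.8,0,8.5]
    - [0,0,8,-41,-0.8,0,8.5]
    - [0,0,8,-41,-0.8,0,8.5]
    - [0,0,8,-41,-0.8,0,8.5]
    - [0,0,8,-41,-0.8,0,8.5]
    - [0,0,8,-41,-0.8,0,8.5]

```text
clock: 35.9
ee_pos: [0.5937, -0.3476, 0.22]
ee_rot: [[-0.004, 1.0, -0.0], [1.0, 0.004, 0.001], [0.001, -0.0, -1.0]]
ft_force: [0.5, 1.0, 0.1]
opening: 0.996
gripper_force: 0.0
```

```bash
python3 - <<'E'
from h import *
s=ctrl.sense();print(s["ee_pos"],go(.595,-.348,.082,0))
E
```

```text
[ 0.5937338  -0.34764727  0.21997777] [-0.02, -0.07, 0.23, -0.05, 0.13, 13.8]
```

>>> jog_arm:
  rows:
    - [0,0,0,0,0.1,3,8.5]
    - [0,0,0,0,0.1,7,8.5]
    - [0,0,0,0,0.1,10.5,8.5]
    - [0,0,0,0,0.1,12.8,8.5]
    - [0,0,0,0,0.1,13.8,8.5]
    - [0,0,0,0,0.1,13.8,8.5]
    - [0,0,0,0,0.1,13.8,7.5]
    - [0,0,0,0,0.1,13.8,6.5]
  grip_force: 50

```text
clock: 36.7
ee_pos: [0.5955, -0.3505, 0.0842]
ee_rot: [[-0.001, 1.0, 0.003], [1.0, 0.001, -0.001], [-0.001, 0.003, -1.0]]
ft_force: [0.1, 0.7, 0.5]
opening: 0.764
gripper_force: 0.0
```

>>> jog_arm:
  rows:
    - [0,0,0,0,0,0,5]
    - [0,0,0,0,0,0,4]
    - [0,0,0,0,0,0,4]
    - [0,0,0,0,0,0,4]
    - [0,0,0,0,0,0,4]
    - [0,0,0,0,0,0,4]

```text
clock: 37.3
ee_pos: [0.595, -0.3508, 0.0841]
ee_rot: [[-0.001, 1.0, 0.002], [1.0, 0.001, -0.001], [-0.001, 0.002, -1.0]]
ft_force: [-1.2, 1.2, 6.2]
opening: 0.601
gripper_force: 52.3
```

```bash
python3 - <<'E'
from h import *
s=ctrl.sense();print(s["ee_pos"],s["opening"],s["gripper_force"],s["ft_force"])
print(go(.5599,-.0263,.19,7.5))
E
```

```text
[ 0.5950019  -0.35082649  0.08405096] 0.6006425166393756 52.34021186828613 [-1.1627745   1.17584075  6.21299412]
[0.11, 0.08, -7.46, 32.44, -3.47, -10.65]
```

>>> jog_arm:
  rows:
    - [0,0,0,0,0,-1,4]
    - [0,0,0,0,0,-3,4]
    - [0,0,0,0,0,-6,4]
    - [0,0,0,0,0,-9,4]
    - [0,0,0,0,0,-11,4]
    - [0,0,-1,3,-0.3,-11,4]
    - [0,0,-2,7,-0.8,-11,4]
    - [0,0,-3,11,-1.2,-11,4]
    - [0,0,-4,15,-1.6,-11,4]
    - [0,0,-5,19,-2,-11,4]
    - [0,0,-6,23,-2.5,-11,4]
    - [0,0,-7.5,27,-3,-11,4]

```text
clock: 38.5
ee_pos: [0.5634, -0.0788, 0.1927]
ee_rot: [[-0.132, 0.991, 0.0], [0.991, 0.132, -0.0], [-0.0, 0.0, -1.0]]
ft_force: [1.6, 0.4, -3.3]
opening: 0.603
gripper_force: 52.5
```

```bash
python3 - <<'E'
from h import *
s=ctrl.sense();print(s["ee_pos"],s["opening"]);print(go(.5597,-.029,.19,7.5))
E
```

```text
[ 0.5634002  -0.07883643  0.19271553] 0.6026289703681326
[0.01, 0.02, 0.1, 4.99, 0.29, 0.27]
```

>>> jog_arm:
  rows:
    - [0,0,0,3,0.2,0,4]
    - [0,0,0,4.8,0.2,0,4]
    - [0,0,0,4.8,0.2,0,4]
    - [0,0,0,4.8,0.2,0,4]
    - [0,0,0,4.8,0.2,3,4]
    - [0,0,0,4.8,0.2,6,4]
    - [0,0,0,4.8,0.2,8.5,4]
    - [0,0,0,4.8,0.2,9.8,4]
    - [0,0,0,4.8,0.2,10,4]
    - [0,0,0,4.8,0.2,10,4]
    - [0,0,0,4.8,0.2,10,4]

```text
clock: 39.6
ee_pos: [0.5607, -0.0327, 0.0935]
ee_rot: [[-0.131, 0.991, 0.002], [0.991, 0.131, -0.0], [-0.0, 0.002, -1.0]]
ft_force: [-0.2, -0.1, -2.8]
opening: 0.608
gripper_force: 52.4
```

```bash
python3 - <<'E'
from h import *
s=ctrl.sense();print(s["ee_pos"],s["ft_force"]);print(go(.5597,-.029,.084,7.5))
E
```

```text
[ 0.560676   -0.03274732  0.09348855] [-0.17262759 -0.09928867 -2.76522116]
[0.12, 0.03, 0.03, 0.38, -0.05, 0.95]
```

>>> jog_arm:
  rows:
    - [0,0,0,0.4,0,0.4,4]
    - [0,0,0,0.4,0,0.7,4]
    - [0,0,0,0.4,0,0.85,4]
    - [0,0,0,0.4,0,0.95,4]
    - [0,0,0,0.4,0,1,4]
    - [0,0,0,0.4,0,1,4]

```text
clock: 40.2
ee_pos: [0.5592, -0.0283, 0.084]
ee_rot: [[-0.132, 0.991, 0.001], [0.991, 0.132, -0.001], [-0.001, 0.0, -1.0]]
ft_force: [-5.8, 0.6, 15.9]
opening: 0.605
gripper_force: 54.2
```

>>> jog_arm:
  rows:
    - [0,0,0,0,0,-0.1,4]
    - [0,0,0,0,0,-0.1,6]
    - [0,0,0,0,0,-0.1,7]
    - [0,0,0,0,0,-0.1,8.5]
    - [0,0,0,0,0,-0.1,8.5]
    - [0,0,0,0,0,-0.1,8.5]
    - [0,0,0,0,0,-0.1,8.5]
    - [0,0,0,0,0,-3,8.5]
    - [0,0,0,0,0,-7,8.5]
    - [0,0,0,0,0,-11,8.5]
    - [0,0,0,0,0,-15,8.5]
    - [0,0,0,0,0,-18,8.5]

```text
clock: 41.4
ee_pos: [0.5596, -0.0283, 0.265]
ee_rot: [[-0.132, 0.991, 0.002], [0.991, 0.132, -0.0], [-0.0, 0.002, -1.0]]
ft_force: [0.4, 0.7, -0.9]
opening: 0.995
gripper_force: 0.0
```

>>> jog_arm:
  rows:
    - [0,0,0,-25,0,0,8.5]
    - [0,0,0,-25,0,0,8.5]
    - [0,0,0,-25,0,0,8.5]
    - [0,0,0,-25,0,0,8.5]
    - [0,0,0,-25,0,0,8.5]
    - [0,0,0,-25,0,0,8.5]
    - [0,0,0,-25,0,0,8.5]
    - [0,0,0,-25,0,0,8.5]
    - [0,0,0,-25,0,0,8.5]

```text
clock: 42.3
ee_pos: [0.5924, -0.2744, 0.2625]
ee_rot: [[-0.134, 0.991, 0.0], [0.991, 0.134, 0.0], [0.0, 0.0, -1.0]]
ft_force: [-0.1, 0.9, 0.1]
opening: 0.995
gripper_force: 0.0
```

```bash
python3 - <<'E'
from h import *
print(ctrl.sense()["ee_pos"])
c,im=shot("top","t9.png");a=cv2.imread("pics/top0.png")
cv2.imwrite("pics/cmp.png",np.hstack([cv2.resize(i[190:345,260:375],None,fx=3.4,fy=3.4,interpolation=cv2.INTER_CUBIC) for i in(a,im)]))
E
```

```text
[ 0.59239907 -0.27437775  0.26248186]
```

View pics/cmp.png

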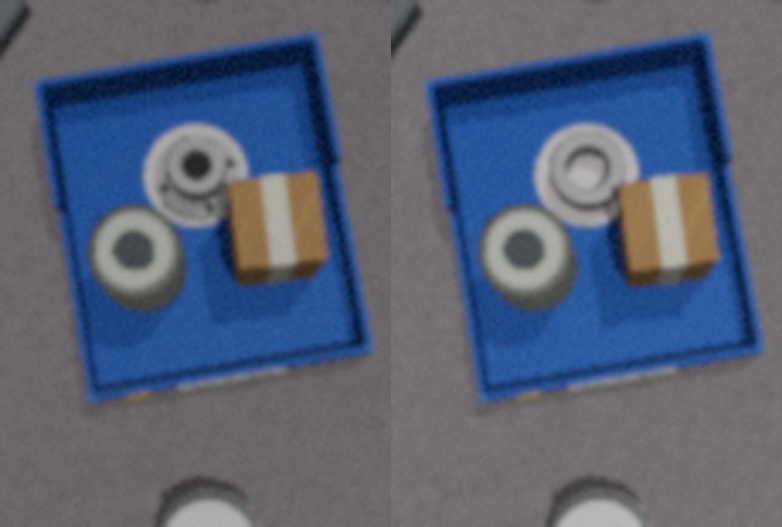

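Start (left) and now (right): canister (134,250)→(525-391,249) and box (277,225)→(668-391,227) are back within about 1 mm, and the collar is centred on the disc. Handing in.

```bash
python3 -c "
from workcell import ctrl
print(ctrl.hand_in())"
```

```text
the job is handed in; nothing more can be done
None
```

The job is done and handed in at about 42 s of the 136 s allowed, though the hand-in returned no verdict: the hub stands in the returns carton, the collar is on the white disc, the canister and boxed cartridge are back within about 1 mm of where they stood, and the scanner, tape roll and jar were left alone.

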